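# Shut the forge burner's valve under its sliding cover

## Task

Forging is over for the day: slide the loose metal cover of the valve box along its rails, off the open bay and right up to the stop at the other end of the box. Then push the handle that ends in a round disc clockwise by about a quarter turn, until it is fully shut, standing straight across its pipe. Only push: never lift the cover out of its rails, leave the plain straight handle as it is, disturb nothing else on the bench, and finish with the arm clear of everything.

Things in the scene. Friction and masses are not known exactly. Their poses are not given: they have to be found in the camera images.
- box: grey steel box fixed to the bench, 184 (x) by 492 (y) mm; origin: centre of its underside, z up. +y half: open bay, inside x -75 to +75, y +5 to +240 mm, floor 5 mm high, with two valves. -y half: a closed flat deck. Two rails along y, 80 mm high, carry the cover over bay or deck; guide strips outside them rise to 90 mm, the end walls (cover stops) to 92 mm
- cover: loose aluminium plate, 168 (x) by 235 (y) by 5 mm, 0.3 to 0.6 kg, on the box's rails, axes along the box's, 2 to 3 mm play across; origin: centre of its underside. Starts over the bay (box y +95 to +120 mm); at the far stop its box y is -122 mm. Slides with a few newtons of friction and stays where it is left
- lug (a point): centre of the upright lug in the middle of the cover: a bar 70 mm along x, 12 mm thick along y, rising from the plate to 36 mm above the cover's underside (116 mm above the bench); this point is 20 mm above the cover's underside
- handle_disc (a joint): angle of the steel handle with the round disc end (the one to shut); it turns level about an upright spindle. 0 = open, along its pipe, pointing to the box's -x; it turns clockwise seen from above; 1.571 = shut at its stop, pointing to the box's +y. Starts at 0 to 0.35; about 0.07 N m of friction; stays where it is left
- disc_hub (a point): spindle of the disc handle, 55 mm above the bench. Handle: bar 12 mm wide, from 50 to 60 mm above the bench, hub 22 mm across, ends in a disc 26 mm across centred 62 mm from the spindle. Spindle at box x +40, y +66 or +154 mm (varies). The valve below reaches 43 mm above the bench within 17 mm of the spindle, its pipe 39 mm
- disc_tip (a point): centre of the round disc at the end of the handle to shut, 55 mm above the bench
- handle_bar (a joint): angle of the other handle, a plain straight bar: same meaning; it starts at 0 to 0.15 (open) and must be left so
- bar_hub (a point): point on the spindle of the plain handle, 55 mm above the bench, in the other of the two places
- bar_tip (a point): point on the plain straight handle (12 mm wide, 10 mm high, ends 70 mm from its spindle), 62 mm from its spindle, 55 mm above the bench
- plug: spare brass plug, 22 mm across, 18 mm high, standing loose on the bay's floor; origin under its centre; a bystander
- hammer: hammer lying beyond the box; a bystander
- spanner: spanner lying in front of the box; a bystander
- file: file with wooden handle, 290 mm long, lying in front of the box; a bystander
- mug: mug, 80 mm across, 90 mm high, beyond the box; origin under its centre; a bystander
- tin: round tin, 68 mm across, 100 mm high, beside the box's +y end; origin under its centre; a bystander
- offcut: steel bar offcut, 120 by 35 by 12 mm, beside the box's -y end; a bystander

How it is judged:
By the outcome, as a careful person would: the job done as asked, in the order asked, and still so for the second after the job is handed in, with the robot touching nothing.
It also fails if it takes over 56 s, if anything falls off the work surface, if the arm or the gripper's body presses on something with over 40 N, if the wrist force passes 120 N, or if a joint passes its speed limit or range.

## Robot

A 7-joint arm with a two-finger parallel gripper is mounted at the origin on the work surface. World frame = base frame: x ahead of the robot, y to its left, z up, the work surface at z = 0. Lengths are in m, angles in rad, forces in N, time in s.
With the tool pointing down it reaches from about 0.4 to 0.85 m from the base axis. Payload 4.5 kg.
Tool frame: the origin (TCP) lies midway between the tips of the shut fingers; the grasp point (between the pads) lies 19 mm behind it; z points along the fingers, y is the direction in which the jaws open and shut (so a half turn about z gives the same grasp; the last joint's range is limited). The gripper opens to 88 mm and grips with 3 to 60 N. Pads are 18 mm wide; open, the fingers measure 123 mm over their backs; the gripper's body (75 mm by 187 mm) begins 45 mm behind the grasp point.
Start: joints at [1.2, 0.689, -0.195, 1.565, 0.157, 0.902, -0.215], TCP at [0.246, -0.575, 0.239] pointing down, gripper open.
Joint ranges: [-3.01, 3.01], [-0.46, 2.08], [-1.47, 1.51], [0.13, 2.56], [-1, 4.14], [0.04, 2.09], [-2.66, 2.66]. Speed limits (rad/s): [2.57, 2.57, 3.14, 3.14, 3.14, 3.14, 3.14].

## Interface

Orientations are given as a unit quaternion [x, y, z, w].
In Python, from plant import get_state, snapshot, finish_job, find_in gives the robot as it stands.
- The arm moves only by the shell command python3 -m creep 'ROWS' [OPENING] [FORCE]. ROWS is JSON, one flat list of numbers, 6 for each row, row after row: the shift along the tool's x, y, z in mm, then the turn, a rotation vector about the tool's x, y, z in degrees. In form: [tx, ty, tz, wx, wy, wz, tx, ty, tz, wx, wy, wz, ...]. A call has 1 to 5 rows; each row shifts and turns the pose as measured when the row begins, along the tool's axes as they then stand; what a row does not reach is not made up. A row lasts 1/12 s, in which the tool goes at most 41.7 mm and 7.16 degrees, less where a joint would pass 70% of its speed; a pose out of reach is approached as far as the arm can. A call is refused whole if a number of a shift passes 41.7 or a number of a turn 7.16, either way. A call with a gripper value outside its range is refused whole. OPENING is the finger opening in mm, from 0 to 88.1, set as the call begins (- or left out, the last holds). The fingers move at their own pace and stop on an object; FORCE is the grip in N (left out, the last holds). Time passes only in rows, so rows that do not move let the fingers close. It gives the time, the measured TCP pose, the force and the opening at its end, in the units of the state.
- get_state(): the state, without advancing time (a new reading comes with each control period).
- snapshot(name): name is "scene" or "top"; returns a dict with "color" (384x512x3 uint8, red, green, blue), "intrinsics" (3x3 intrinsics, pixels), "extrinsics" (4x4, takes a point from world to camera coordinates). Camera axes: x right, y down, z forward; pixel columns grow to the right and rows downward; lengths in m; the calibration is good to about 2 mm. A picture is of the moment at which its call begins. There is no depth.
- finish_job(): hands the job in, once; it reports no verdict.
Trained networks look in the newest picture that a camera, given by its name, has taken for a name from the list of things; names that differ only in an ending like _2 or _b are one class to them, and where a whole thing is asked for, a point or a joint stands for the part that bears it (a point fixed in the world has none). Each returns a list of dicts, best first, with "score" (0 to 1); they miss things now and then, are a little off and sometimes report something else, mostly with a low value. They report only what shows in the picture. A call takes as long as a camera call.
- find_in(thing, camera): "xy" ([column, row] in pixels, amid what is visible of it).
The state is a dict: "clock": time; "q": joint angles; "qd": joint speeds; "joint_torque": joint torques, N m; "tool_pos": TCP position; "eef_rot": TCP orientation; "contact_force": force on the tool from outside, world axes, zero at the start; "moment": the same for the moment, N m; "opening": opening from 0.0 (shut) to 1.0 (fully open).
Only numpy, scipy, OpenCV 4.12 (cv2) and the standard library are available. Lean on these libraries where they do the work, as an engineer would, in place of code of your own. Each camera call takes 0.05 s, during which the arm holds its last target.

## Working session

There is one attempt and no reset: what is moved stays moved. The work goes in short steps, Python scripts to look and compute and a shell command to move; the robot and the scene stay as the last step left them, time stands still between calls to the robot, and variables do not carry over. Pictures are saved under pics/ and viewed, and the job is handed in when it is done.

```bash
ls; mkdir -p pics; python3 - <<'E'
from plant import *
import cv2,numpy as np
s=get_state(); print({k:np.round(v,3).tolist() for k,v in s.items()})
for n in("scene","top"):
    d=snapshot(n); cv2.imwrite(f"pics/{n}0.png",d["color"][:,:,::-1]); print(d["intrinsics"],d["extrinsics"])
    for t in["box","cover","lug","disc_tip","disc_hub","bar_hub","bar_tip","plug","mug","tin","hammer","file","spanner","offcut"]:
        print(n,t,[(np.round(r["xy"]).tolist(),round(r["score"],2)) for r in find_in(t,n)[:2]])
E
```

```text
pics
{'clock': 0.0, 'q': [1.2, 0.69, -0.195, 1.566, 0.157, 0.903, -0.215], 'qd': [-0.002, -0.001, 0.0, -0.0, 0.001, -0.001, -0.0], 'joint_torque': [-0.0, -52.756, -1.267, -15.343, -0.053, 0.007, 0.0], 'tool_pos': [0.246, -0.574, 0.238], 'eef_rot': [0.98, 0.201, -0.0, -0.001], 'contact_force': [0.773, 0.413, 0.633], 'moment': [0.013, 0.013, 0.046], 'opening': 1.004}
[[398.53295482   0.         259.96989303]
 [  0.         398.53295482 182.74648845]
 [  0.           0.           1.        ]] [[-0.74118224  0.67129011  0.00429856  0.40504923]
 [ 0.53096336  0.59013928 -0.60812296 -0.25624099]
 [-0.41076368 -0.44844756 -0.79383121  1.34012136]
 [ 0.          0.          0.          1.        ]]
scene box [([228.0, 165.0], 0.63)]
scene cover [([288.0, 185.0], 0.62)]
scene lug [([287.0, 190.0], 0.94)]
scene disc_tip []
scene disc_hub [([165.0, 181.0], 0.48)]
scene bar_hub []
scene bar_tip [([247.0, 241.0], 0.29)]
scene plug [([163.0, 180.0], 0.24)]
scene mug [([161.0, 180.0], 0.86)]
scene tin [([231.0, 166.0], 0.71), ([356.0, 251.0], 0.56)]
scene hammer [([246.0, 247.0], 0.85)]
scene file 
[... 165 characters left out ...]
[  0.           0.           1.        ]] [[-0.02471449 -0.99960531 -0.01335753  0.02452606]
 [-0.99697466  0.02563002 -0.07338009  0.57067478]
 [ 0.07369348  0.01150357 -0.99721459  1.04182468]
 [ 0.          0.          0.          1.        ]]
top box [([313.0, 185.0], 0.89), ([243.0, 255.0], 0.25)]
top cover [([233.0, 208.0], 0.84)]
top lug [([234.0, 210.0], 0.88)]
top disc_tip []
top disc_hub []
top bar_hub []
top bar_tip [([159.0, 212.0], 0.41)]
top plug []
top mug [([324.0, 132.0], 0.58)]
top tin [([158.0, 211.0], 0.92)]
top hammer [([232.0, 156.0], 0.76)]
top file [([327.0, 234.0], 0.59), ([238.0, 259.0], 0.23)]
top spanner [([242.0, 254.0], 0.55)]
top offcut [([377.0, 166.0], 0.75)]
```

View pics/top0.png

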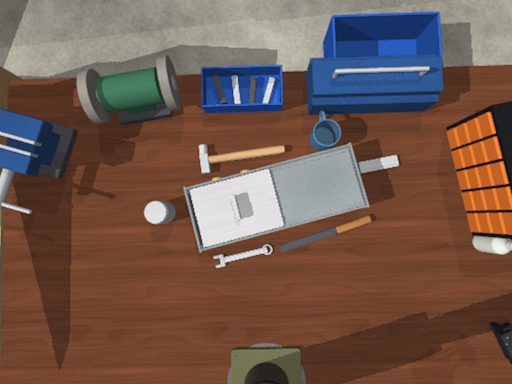

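View pics/scene0.png

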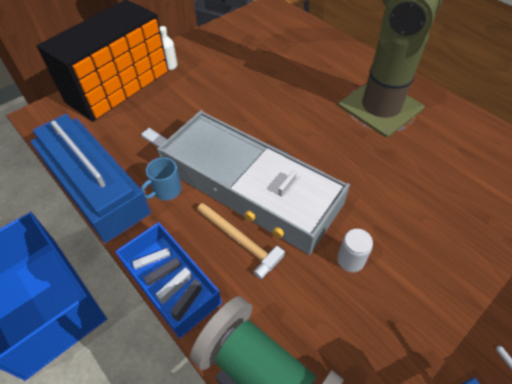

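```bash
python3 - <<'E'
import cv2
a=cv2.imread("pics/top0.png")[130:265,170:385]; cv2.imwrite("pics/tz.png",cv2.resize(a,None,fx=3.7,fy=3.7,interpolation=cv2.INTER_CUBIC))
a=cv2.imread("pics/scene0.png")[105:260,150:360]; cv2.imwrite("pics/sz.png",cv2.resize(a,None,fx=3.7,fy=3.7,interpolation=cv2.INTER_CUBIC))
E
```

```text
(no output)
```

View pics/tz.png

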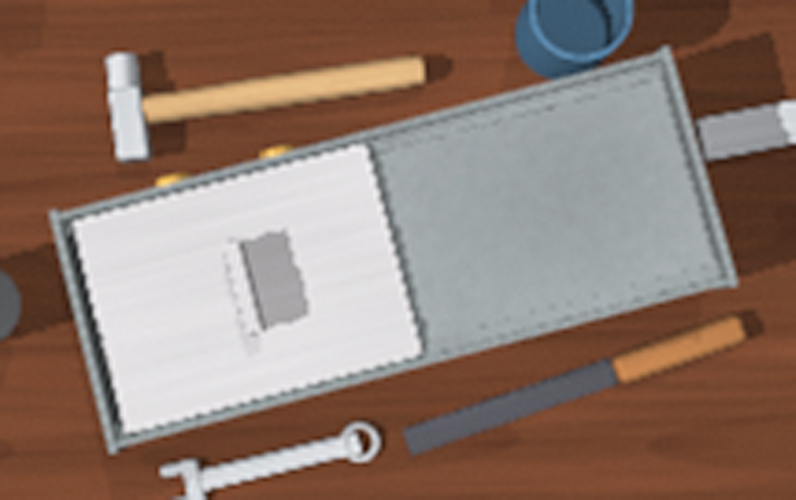

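View pics/sz.png

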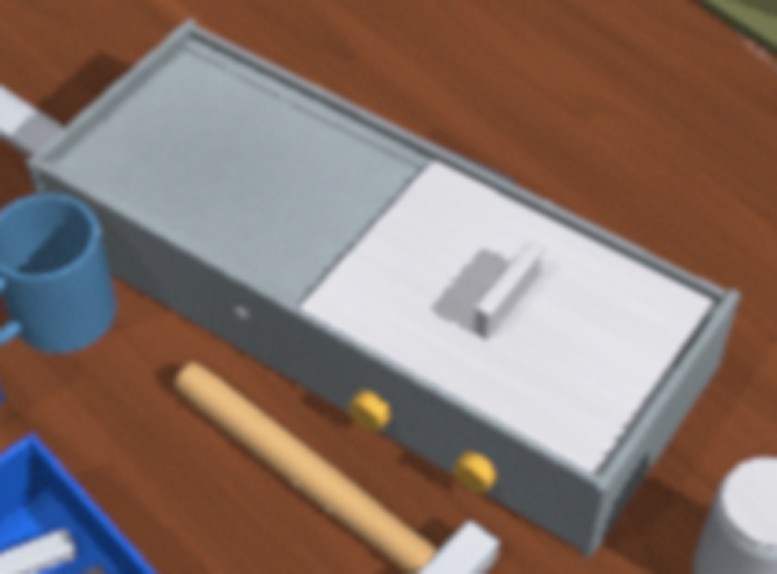

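```bash
cat > h.py <<'E'
import numpy as np,cv2
from plant import *
from scipy.optimize import least_squares
from scipy.spatial.transform import Rotation as R
K={"top":(np.array([[351.77456942,0,256.99242804],[0,351.77456942,190.06614221],[0,0,1]]),np.array([[-0.02471449,-0.99960531,-0.01335753,0.02452606],[-0.99697466,0.02563002,-0.07338009,0.57067478],[0.07369348,0.01150357,-0.99721459,1.04182468]])),
"scene":(np.array([[398.53295482,0,259.96989303],[0,398.53295482,182.74648845],[0,0,1]]),np.array([[-0.74118224,0.67129011,0.00429856,0.40504923],[0.53096336,0.59013928,-0.60812296,-0.25624099],[-0.41076368,-0.44844756,-0.79383121,1.34012136]]))}
def proj(c,P):
    k,e=K[c]; P=np.atleast_2d(P); q=(k@(e[:,:3]@P.T+e[:,3:])).T; return q[:,:2]/q[:,2:]
def onz(c,uv,z):
    k,e=K[c]; d=e[:,:3].T@np.linalg.inv(k)@np.array([*uv,1.]); o=-e[:,:3].T@e[:,3]; return o+d*(z-o[2])/d[2]
def b2w(b,P):
    P=np.atleast_2d(P).astype(float); c,s=np.cos(b[2]),np.sin(b[2])
    return np.c_[b[0]+c*P[:,0]-s*P[:,1],b[1]+s*P[:,0]+c*P[:,1],P[:,2]]
def w2b(b,p):
    c,s=np.cos(b[2]),np.sin(b[2]); d=np.array(p[:2])-b[:2]; return np.array([c*d[0]+s*d[1],-s*d[0]+c*d[1],p[2]])
def tool(b):
    """tool pose in box frame"""
    s=get_state(); M=R.from_quat(s["eef_rot"]).as_matrix()
    return w2b(b,s["tool_pos"]),R.from_euler("z",-b[2]).as_matrix()@M,s
E
python3 - <<'E'
from h import *
C=np.array([[.092,.246,.092],[.092,-.246,.092],[-.092,-.246,.092],[-.092,.246,.092]])
t=np.array([[52,213],[665,50],[735,285],[113,450]])/3.7+[170,130]
s=np.array([[597,485],[35,162],[192,25],[737,293]])/3.7+[150,105]
f=lambda b:np.r_[(proj("top",b2w(b,C))-t).ravel(),(proj("scene",b2w(b,C))-s).ravel()]
r=least_squares(f,[.5,0,.2]);b=r.x;print(b.tolist(),np.round(r.fun,1))
for c in K: 
    u=find_in("lug",c)[0]["xy"]; print(c,"lug box",np.round(w2b(b,onz(c,u,.1)),4),proj(c,b2w(b,[0,.1,.1])),u)
p,M,s=tool(b);print(p,M)
for c,uv in (("top",(158,211)),("top",(324,132)),("scene",(356,251)),("scene",(161,180))): print(np.round(w2b(b,onz(c,uv,.05)),3))
E
```

```text
[0.5451566607314965, -0.041494939017892175, 0.23230005167278803] [-1.3  0.1  1.   0.   0.1 -0.7 -2.  -0.4  1.7 -0.3 -1.4 -1.7 -1.1 -2.
 -0.3  0.1]
top lug box [-0.0071  0.1211  0.1   ] [[240.67646618 205.9164258 ]] [234.0, 210.3]
scene lug box [0.0201 0.1271 0.1   ] [[281.80524624 180.06247304]] [286.6, 190.1]
[-0.41365153 -0.44988498  0.23877143] [[ 9.85156239e-01  1.71660080e-01  4.47555672e-05]
 [ 1.71660085e-01 -9.85156228e-01 -1.44287669e-04]
 [ 1.93227928e-05  1.49828642e-04 -9.99999989e-01]]
[0.05  0.341 0.05 ]
[ 0.151 -0.192  0.05 ]
[0.046 0.343 0.05 ]
[ 0.153 -0.189  0.05 ]
```

```bash
cat > ov.py <<'E'
from h import *
def ov(c,b,src,out,win,extra=[],f=3.7):
    a=cv2.imread(src)[win[1]:win[3],win[0]:win[2]]; a=cv2.resize(a,None,fx=f,fy=f,interpolation=cv2.INTER_CUBIC)
    S=[]
    for z,hx,hy in((.092,.092,.246),(.0,.092,.246)):
        S.append((np.array([[hx,hy,z],[hx,-hy,z],[-hx,-hy,z],[-hx,hy,z],[hx,hy,z]]),(0,0,255)))
    for e in extra: S.append((np.array(e),(0,255,0)))
    for P,col in S:
        q=(proj(c,b2w(b,P))-win[:2]+.5)*f-.5
        cv2.polylines(a,[np.round(q*8).astype(np.int32)],False,col,1,cv2.LINE_AA,3)
    cv2.imwrite(out,a)
E
python3 - <<'E'
from ov import *
b=[0.5451566607314965, -0.041494939017892175, 0.23230005167278803]
ov("top",b,"pics/top0.png","pics/o1.png",(170,130,385,265))
ov("scene",b,"pics/scene0.png","pics/o2.png",(150,105,360,260))
E
```

```text
(no output)
```

View pics/o1.png

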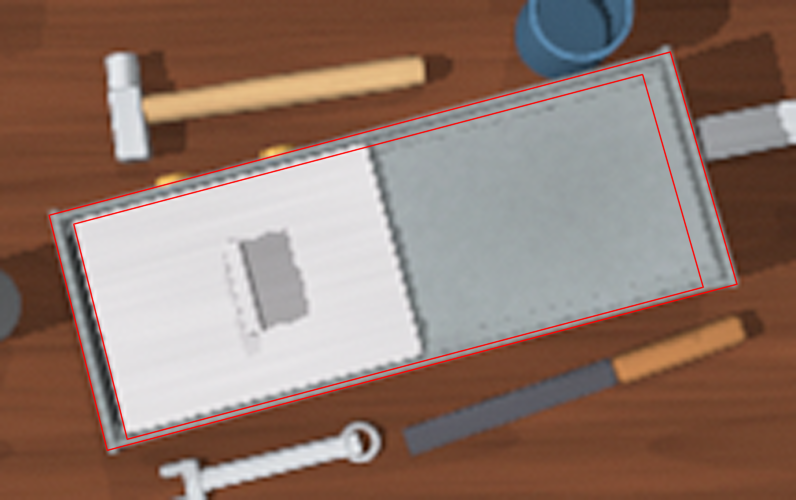

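View pics/o2.png

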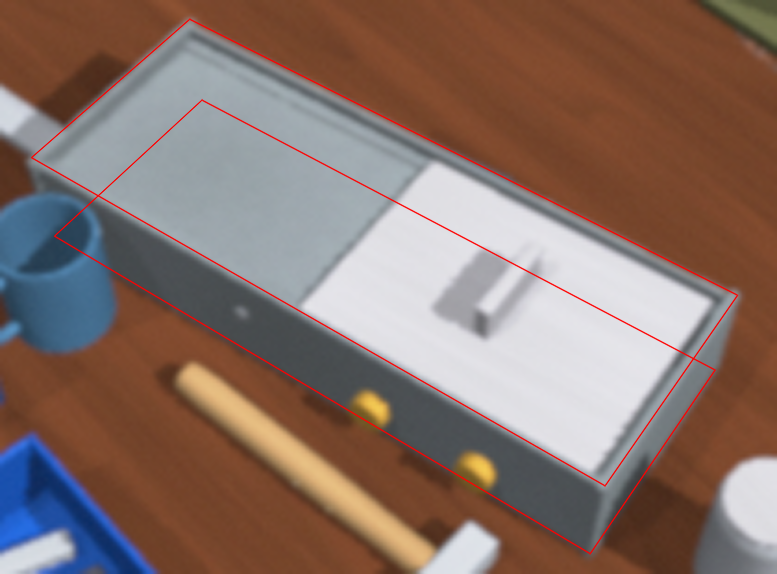

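```bash
python3 - <<'E'
from ov import *
b=[0.5451566607314965, -0.041494939017892175, 0.23230005167278803]
for c,o,L in (("top",(170,130),[(370,145),(422,355),(75,222),(122,433)]),("scene",(150,105),[(302,304),(430,163),(712,300),(600,470)])):
    for p in L: print(c,p,np.round(w2b(b,onz(c,(np.array(p)+.5)/3.7-.5+o,.085)),4))
E
```

```text
top (370, 145) [ 0.0819 -0.0057  0.085 ]
top (422, 355) [-0.0838 -0.0026  0.085 ]
top (75, 222) [0.0823 0.229  0.085 ]
top (122, 433) [-0.0829  0.2331  0.085 ]
scene (302, 304) [ 0.0824 -0.0009  0.085 ]
scene (430, 163) [-0.078  -0.0017  0.085 ]
scene (712, 300) [-0.0833  0.2323  0.085 ]
scene (600, 470) [0.08   0.2365 0.085 ]
```

```bash
python3 -m creep '[25,-15,0,0,0,3.3,28,-25,0,0,0,3.3,28,-28,0,0,0,3.3,28,-28,0,0,0,0,28,-28,0,0,0,0]' 0; cat > st.py <<'E'
from h import *
b=[0.5451566607314965, -0.041494939017892175, 0.23230005167278803]
p,M,s=tool(b); print("box mm",np.round(p*1000,1),"turn needed(tool,deg)",np.round(np.degrees(R.from_matrix(M.T@np.diag([1,-1,-1])).as_rotvec()),2))
F=R.from_euler("z",-b[2]).apply(s["contact_force"]);print("F box",np.round(F,1),"op",round(s["opening"],2),"t",round(s["clock"],2))
E
python3 st.py
```

```text
clock: 2.02
tool_pos: [0.3375, -0.4224, 0.2372]
eef_rot: [0.995, 0.1, -0.002, 0.004]
contact_force: [0.9, 0.0, 0.3]
opening: 0.643
box mm [-289.8 -322.8  237.2] turn needed(tool,deg) [ 0.48  0.28 -1.79]
F box [ 0.8 -0.2  0.3] op 0.64 t 2.02
```

```bash
python3 -m creep '[28,-29,0,0,0,-1.5,28,-29,0,0.4,0,0,28,-29,0,0,0,0,28,-29,0,0,0,0,28,-29,0,0,0,0]' 0; python3 -m creep '[28,-29,0,0,0,0,28,-29,0,0,0,0,28,-29,0,0,0,0,28,-29,0,0,0,0,28,-29,0,0,0,0]';python3 st.py
```

```text
clock: 2.43
tool_pos: [0.4454, -0.2435, 0.2369]
eef_rot: [0.994, 0.113, -0.001, 0.002]
contact_force: [0.9, -0.2, 0.0]
opening: 0.271
clock: 2.85
tool_pos: [0.552, -0.0642, 0.2372]
eef_rot: [0.994, 0.113, -0.0, 0.002]
contact_force: [1.2, -0.4, 0.0]
opening: 0.004
box mm [  1.4 -23.7 237.2] turn needed(tool,deg) [ 0.27  0.04 -0.34]
F box [ 1.1 -0.7  0. ] op 0.0 t 2.85
```

```bash
python3 -m creep '[0,-37,0,0,0,-0.3,0,-37,10,0,0,0,0,-37,10,0,0,0,0,-37,10,0,0,0,0,-37,10,0,0,0]';python3 -m creep '[0,0,10,0,0,0,0,0,0,0,0,0]';python3 st.py; python3 - <<'E'
from ov import *
b=[0.5451566607314965, -0.041494939017892175, 0.23230005167278803]
for c in K:
    d=snapshot(c); cv2.imwrite(f"pics/{c}1.png",d["color"][:,:,::-1])
lug=[[x,y,.116] for x,y in((.035,.121),(.035,.109),(-.035,.109),(-.035,.121),(.035,.121))]
ov("scene",b,"pics/scene1.png","pics/s1z.png",(150,105,360,260),[lug])
E
```

```text
clock: 3.27
tool_pos: [0.5185, 0.1265, 0.1976]
eef_rot: [0.993, 0.116, 0.009, 0.002]
contact_force: [0.6, -0.6, 0.4]
opening: 0.007
clock: 3.43
tool_pos: [0.515, 0.1389, 0.1859]
eef_rot: [0.992, 0.124, 0.008, -0.001]
contact_force: [-0.0, -0.8, -0.5]
opening: 0.005
box mm [ 12.2 182.5 185.9] turn needed(tool,deg) [-0.07 -0.87  0.99]
F box [-0.2 -0.7 -0.5] op 0.01 t 3.43
```

View pics/s1z.png

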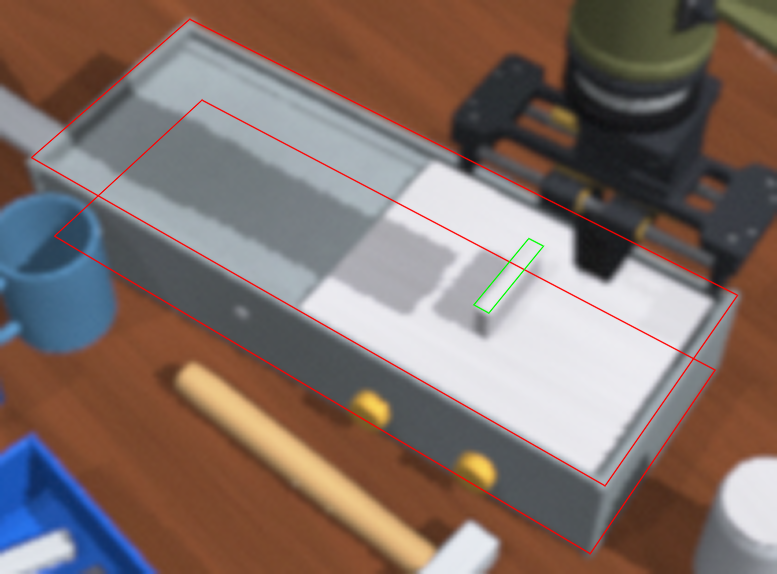

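View pics/top1.png

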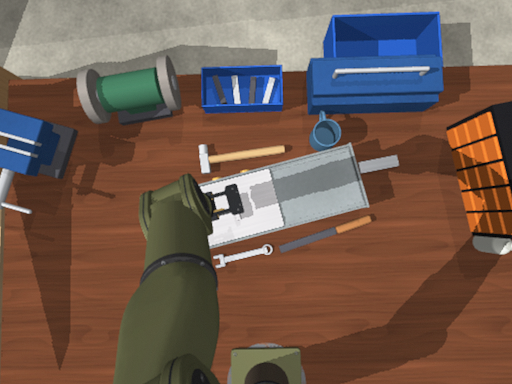

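```bash
python3 -m creep '[-6,6,15,0,0,0.9,-5,6,22,0,-0.8,0,0,4,22,0,0,0,0,2,15,0,0,0,0,0,0,0,0,0]';python3 st.py
```

```text
clock: 3.95
tool_pos: [0.5177, 0.1112, 0.116]
eef_rot: [0.994, 0.109, 0.008, -0.0]
contact_force: [0.3, -0.1, 0.1]
opening: 0.005
box mm [  8.4 154.9 116. ] turn needed(tool,deg) [ 0.07 -0.95 -0.76]
F box [ 0.2 -0.2  0.1] op 0.01 t 3.95
```

```bash
python3 -m creep '[-5,-1,8,0,-0.9,-0.7,-4,0,6,0,0,0,0,0,2,0,0,0,0,0,0,0,0,0]';python3 st.py
```

```text
clock: 4.28
tool_pos: [0.511, 0.1067, 0.1015]
eef_rot: [0.994, 0.113, 0.002, 0.001]
contact_force: [-0.3, -1.0, -0.2]
opening: 0.003
box mm [  0.9 152.1 101.5] turn needed(tool,deg) [ 0.15 -0.23 -0.38]
F box [-0.5 -0.9 -0.2] op 0.0 t 4.28
```

```bash
python3 -m creep '[-1,4,1,0,0,-0.3,0,5,0,0,0,0,0,6,0,0,0,0,0,6,0,0,0,0,0,6,0,0,0,0]';python3 st.py;python3 -m creep '[0,8,0,0,0,0,0,8,0,0,0,0,0,8,0,0,0,0,0,8,0,0,0,0,0,8,0,0,0,0]';python3 st.py
```

```text
clock: 4.7
tool_pos: [0.5174, 0.0808, 0.1023]
eef_rot: [0.993, 0.117, 0.004, -0.0]
contact_force: [-1.3, 2.0, -0.2]
opening: 0.006
box mm [  1.1 125.4 102.3] turn needed(tool,deg) [ 0.05 -0.44  0.17]
F box [-0.8  2.2 -0.2] op 0.01 t 4.7
clock: 5.12
tool_pos: [0.5275, 0.0385, 0.1024]
eef_rot: [0.993, 0.118, 0.004, -0.001]
contact_force: [-0.8, 1.7, -0.0]
opening: 0.005
box mm [  1.2  81.9 102.4] turn needed(tool,deg) [-0.02 -0.45  0.2 ]
F box [-0.4  1.9 -0. ] op 0.0 t 5.12
```

```bash
python3 -m creep '[0,12,0,0,0,0,0,12,0,0,0,0,0,12,0,0,0,0,0,12,0,0,0,0,0,12,0,0,0,0]';python3 st.py;python3 -m creep '[0,12,0,0,0,0,0,12,0,0,0,0,0,12,0,0,0,0,0,12,0,0,0,0,0,8,0,0,0,0]';python3 st.py
```

```text
clock: 5.53
tool_pos: [0.5421, -0.0235, 0.1025]
eef_rot: [0.993, 0.118, 0.004, -0.002]
contact_force: [0.6, 1.4, -0.1]
opening: 0.005
box mm [  1.2  18.2 102.5] turn needed(tool,deg) [-0.13 -0.44  0.29]
F box [ 0.9  1.2 -0.1] op 0.0 t 5.53
clock: 5.95
tool_pos: [0.5552, -0.0842, 0.1025]
eef_rot: [0.993, 0.117, 0.003, -0.002]
contact_force: [-0.9, 2.1, 0.5]
opening: 0.003
box mm [ -0.  -43.8 102.5] turn needed(tool,deg) [-0.16 -0.39  0.15]
F box [-0.4  2.3  0.5] op 0.0 t 5.95
```

```bash
python3 -m creep '[0,8,0,0,0,0,0,8,0,0,0,0,0,8,0,0,0,0,0,6,0,0,0,0,0,4,0,0,0,0]';python3 st.py;python3 -m creep '[0,3,0,0,0,0,0,3,0,0,0,0,0,3,0,0,0,0,0,3,0,0,0,0]';python3 st.py
```

```text
clock: 6.37
tool_pos: [0.5636, -0.1206, 0.1025]
eef_rot: [0.993, 0.117, 0.003, -0.002]
contact_force: [-0.5, 3.4, 1.1]
opening: 0.004
box mm [ -0.3 -81.2 102.5] turn needed(tool,deg) [-0.24 -0.39  0.1 ]
F box [0.3 3.5 1.1] op 0.0 t 6.37
clock: 6.7
tool_pos: [0.5665, -0.132, 0.1025]
eef_rot: [0.993, 0.118, 0.003, -0.003]
contact_force: [-0.4, 1.7, 0.6]
opening: 0.005
box mm [-1.000e-01 -9.300e+01  1.025e+02] turn needed(tool,deg) [-0.33 -0.38  0.19]
F box [0.  1.7 0.6] op 0.0 t 6.7
```

```bash
for i in 1; do python3 -m creep '[0,2,0,0,0,0,0,2,0,0,0,0,0,2,0,0,0,0]';python3 st.py; done; python3 -m creep '[0,2,0,0,0,0,0,2,0,0,0,0]';python3 st.py
```

```text
clock: 6.95
tool_pos: [0.568, -0.1377, 0.1025]
eef_rot: [0.993, 0.118, 0.003, -0.004]
contact_force: [-0.9, 3.5, 1.2]
opening: 0.005
box mm [ 1.000e-01 -9.890e+01  1.025e+02] turn needed(tool,deg) [-0.36 -0.37  0.25]
F box [-0.1  3.6  1.2] op 0.01 t 6.95
clock: 7.12
tool_pos: [0.5681, -0.139, 0.1025]
eef_rot: [0.993, 0.119, 0.002, -0.005]
contact_force: [-1.5, 9.1, 5.1]
opening: 0.007
box mm [-1.000e-01 -1.001e+02  1.025e+02] turn needed(tool,deg) [-0.6  -0.29  0.34]
F box [0.6 9.2 5.1] op 0.01 t 7.12
```

```bash
python3 -m creep '[0,3,0,0,0,0,0,3,0,0,0,0]';python3 st.py; python3 -m creep '[0,4,0,0,0,0,0,3,0,0,0,0]';python3 st.py
```

```text
clock: 7.28
tool_pos: [0.568, -0.1389, 0.1026]
eef_rot: [0.993, 0.121, 0.0, -0.009]
contact_force: [-2.1, 7.9, 5.5]
opening: 0.001
box mm [  -0.2 -100.   102.6] turn needed(tool,deg) [-1.06 -0.15  0.57]
F box [-0.2  8.2  5.5] op 0.0 t 7.28
clock: 7.45
tool_pos: [0.5679, -0.1388, 0.1027]
eef_rot: [0.992, 0.123, -0.002, -0.014]
contact_force: [-3.0, 6.7, 4.5]
opening: 0.004
box mm [ -0.3 -99.9 102.7] turn needed(tool,deg) [-1.61  0.01  0.86]
F box [-1.4  7.2  4.5] op 0.0 t 7.45
```

```bash
python3 -m creep '[0,-6,0,-1.6,0,0.8,0,-10,-4,0,0,0,0,-10,-25,0,0,0,0,0,-30,0,0,0,0,0,-30,0,0,0]';python3 -m creep '[0,30,-20,0,0,0,0,30,0,0,0,0,0,0,0,0,0,0]';python3 st.py; python3 - <<'E'
from h import *
for c in K:
    d=snapshot(c); a=d["color"][:,:,::-1]; cv2.imwrite(f"pics/{c}2.png",a)
    w=(170,130,385,265) if c=="top" else (150,105,360,260)
    cv2.imwrite(f"pics/{c}2z.png",cv2.resize(a[w[1]:w[3],w[0]:w[2]],None,fx=3.7,fy=3.7,interpolation=cv2.INTER_CUBIC))
    for t in["cover","disc_tip","disc_hub","bar_hub","bar_tip","plug"]:
        print(c,t,[(np.round(r["xy"],1).tolist(),round(r["score"],2)) for r in find_in(t,c)[:2]])
E
```

```text
clock: 7.87
tool_pos: [0.5564, -0.1145, 0.1885]
eef_rot: [0.993, 0.116, -0.008, 0.0]
contact_force: [-0.4, -0.1, 0.1]
opening: 0.006
clock: 8.12
tool_pos: [0.5746, -0.175, 0.2174]
eef_rot: [0.993, 0.119, -0.002, 0.003]
contact_force: [-0.0, -0.8, -1.1]
opening: 0.006
box mm [  -2.  -136.7  217.4] turn needed(tool,deg) [0.32 0.3  0.34]
F box [-0.2 -0.8 -1.1] op 0.01 t 8.12
top cover [([298.3, 198.3], 0.94)]
top disc_tip [([222.7, 212.6], 0.51)]
top disc_hub [([224.7, 212.2], 0.87)]
top bar_hub [([252.6, 203.6], 0.84)]
top bar_tip [([253.4, 203.0], 0.62), ([240.2, 258.8], 0.32)]
top plug []
scene cover [([214.6, 146.8], 0.8), ([271.1, 186.4], 0.37)]
scene disc_tip [([289.0, 190.2], 0.21)]
scene disc_hub [([299.7, 203.2], 0.91)]
scene bar_hub [([266.6, 188.6], 0.7)]
scene bar_tip [([270.1, 185.8], 0.74)]
scene plug []
```

View pics/top2z.png

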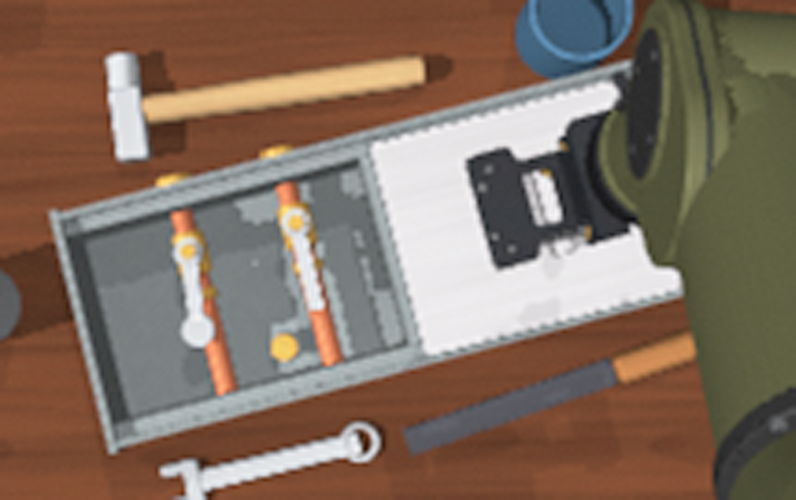

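View pics/scene2z.png

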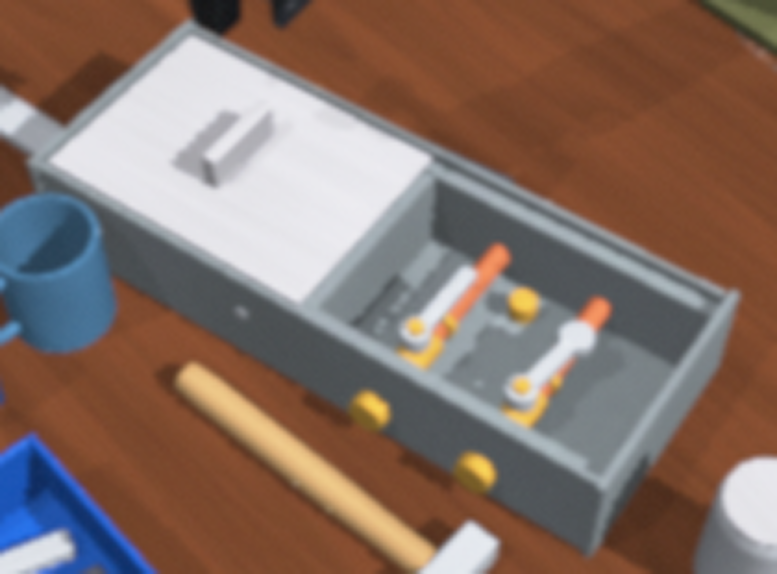

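```bash
python3 - <<'E'
from ov import *
b=[0.5451566607314965, -0.041494939017892175, 0.23230005167278803]
for c,o,L in (("top",(170,130),[(189,250),(198,330),(294,222),(315,305),(370,145),(422,355)]),("scene",(150,105),[(522,387),(577,337),(415,328),(466,272),(302,304),(430,163)])):
    for i,p in enumerate(L): print(c,p,np.round(w2b(b,onz(c,(np.array(p)+.5)/3.7-.5+o,.06 if i<4 else .085)),4))
E
```

```text
top (189, 250) [0.041  0.1519 0.06  ]
top (198, 330) [-0.0215  0.1605  0.06  ]
top (294, 222) [0.0413 0.0664 0.06  ]
top (315, 305) [-0.0259  0.067   0.06  ]
top (370, 145) [ 0.0819 -0.0057  0.085 ]
top (422, 355) [-0.0838 -0.0026  0.085 ]
scene (522, 387) [0.0391 0.1542 0.06  ]
scene (577, 337) [-0.019   0.1638  0.06  ]
scene (415, 328) [0.0396 0.0654 0.06  ]
scene (466, 272) [-0.0232  0.0675  0.06  ]
scene (302, 304) [ 0.0824 -0.0009  0.085 ]
scene (430, 163) [-0.078  -0.0017  0.085 ]
```

```bash
python3 -m creep '[-1,-38,0,0,0,0,-1,-38,0,0,0,0,-1,-38,0,0,0,0,-1,-38,0,0,0,0,-1,-38,0,0,0,0]';python3 -m creep '[-1,-18,0,0,0,0,0,-6,10,0,0,0,0,0,15,0,0,0,0,0,10,0,0,0]';python3 st.py
```

```text
clock: 9.23
tool_pos: [0.5249, 0.0091, 0.2146]
eef_rot: [0.994, 0.111, -0.002, 0.004]
contact_force: [1.1, -0.2, -0.2]
opening: 0.003
clock: 9.57
tool_pos: [0.5172, 0.0473, 0.1813]
eef_rot: [0.993, 0.121, 0.001, 0.0]
contact_force: [0.4, 0.2, -0.3]
opening: 0.002
box mm [ -6.8  92.9 181.3] turn needed(tool,deg) [ 0.04 -0.15  0.58]
F box [ 0.4  0.1 -0.3] op 0.0 t 9.57
```

```bash
python3 -m creep '[-1,-9,10,0,0,0.5,0,-7,20,0,0,0,0,-2,20,0,0,0,0,0,10,0,0,0,0,0,0,0,0,0]';python3 st.py
```

```text
clock: 9.98
tool_pos: [0.5125, 0.0673, 0.1184]
eef_rot: [0.993, 0.118, 0.002, -0.0]
contact_force: [0.2, -0.4, -0.2]
opening: 0.003
box mm [ -6.7 113.4 118.4] turn needed(tool,deg) [-0.01 -0.26  0.21]
F box [ 0.1 -0.5 -0.2] op 0.0 t 9.98
```

```bash
python3 -m creep '[-1,0,15,0,-0.2,0.2,0,0,18,0,0,0,0,0,14,0,0,0,0,0,8,0,0,0,0,0,0,0,0,0]';python3 st.py
```

```text
clock: 10.4
tool_pos: [0.5146, 0.0676, 0.0638]
eef_rot: [0.993, 0.116, 0.003, -0.0]
contact_force: [-0.4, 0.0, 0.6]
opening: -0.0
box mm [ -4.6 113.1  63.8] turn needed(tool,deg) [-0.   -0.37 -0.02]
F box [-0.3  0.1  0.6] op -0.0 t 10.4
```

```bash
python3 -m creep '[-4,0,6,0,-0.3,0,-3,0,5,0,0,0,0,0,1,0,0,0,0,0,0,0,0,0]';python3 st.py; python3 - <<'E'
from h import *
c="scene"
d=snapshot(c); a=d["color"][:,:,::-1]
w=(150,105,360,260)
cv2.imwrite(f"pics/{c}3z.png",cv2.resize(a[w[1]:w[3],w[0]:w[2]],None,fx=3.7,fy=3.7,interpolation=cv2.INTER_CUBIC))
E
```

```text
clock: 10.73
tool_pos: [0.5087, 0.0658, 0.0529]
eef_rot: [0.993, 0.115, 0.002, -0.0]
contact_force: [-0.2, 0.6, 0.2]
opening: 0.007
box mm [-10.7 112.8  52.9] turn needed(tool,deg) [ 0.01 -0.24 -0.06]
F box [-0.1  0.6  0.2] op 0.01 t 10.73
```

View pics/scene3z.png

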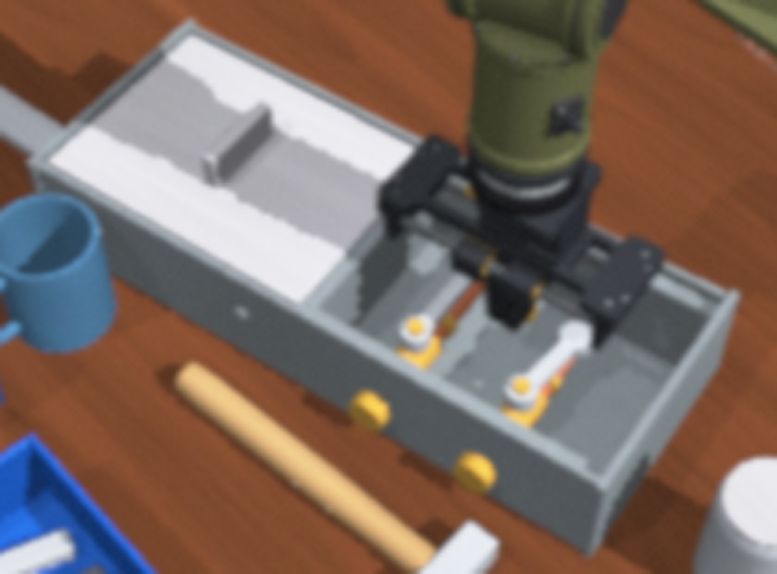

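```bash
python3 -m creep '[0,-4,1,0,-0.2,0,0,-6,0,0,0,0,0,-7,0,0,0,0,-1,-7,0,0,0,0,-1,-7,0,0,0,0]';python3 st.py
```

```text
clock: 11.2
tool_pos: [0.5012, 0.0966, 0.0532]
eef_rot: [0.994, 0.114, 0.002, 0.0]
contact_force: [1.2, -1.5, 0.2]
opening: 0.004
box mm [-11.  144.5  53.2] turn needed(tool,deg) [ 0.07 -0.25 -0.25]
F box [ 0.8 -1.8  0.2] op 0.0 t 11.2
```

Contact made. Continue along the arc.

```bash
python3 -m creep '[-2,-5,1,0,-0.2,-0.2,-1,-5,0,0,0,0,0,-5,0,0,0,0,0,-5,0,0,0,0,1,-4,0,0,0,0]';python3 st.py;python3 -m creep '[3,-5,1,0,0,0,4,-5,0,0,0,0]';python3 st.py
```

```text
clock: 11.62
tool_pos: [0.4958, 0.122, 0.0528]
eef_rot: [0.993, 0.115, 0.004, 0.001]
contact_force: [3.2, -2.7, 0.7]
opening: 0.006
box mm [-10.4 170.4  52.8] turn needed(tool,deg) [ 0.21 -0.39 -0.05]
F box [ 2.5 -3.3  0.7] op 0.01 t 11.62
clock: 11.78
tool_pos: [0.5006, 0.1325, 0.0521]
eef_rot: [0.993, 0.114, 0.003, 0.002]
contact_force: [1.9, -4.6, 0.7]
opening: 0.006
box mm [ -3.3 179.6  52.1] turn needed(tool,deg) [ 0.33 -0.37 -0.17]
F box [ 0.8 -4.9  0.7] op 0.01 t 11.78
```

```bash
python3 -m creep '[3,-5,0,0,0,0,4,-4,0,0,0,0,4,-3,0,0,0,0,4,-2,0,0,0,0]';python3 st.py;python3 -m creep '[4,-2,0,0,0,0,3,-1,0,0,0,0]';python3 st.py;  python3 - <<'E'
from h import *
for c in K:
    d=snapshot(c); a=d["color"][:,:,::-1]
    w=(150,105,360,260)
    cv2.imwrite(f"pics/{c}4z.png",cv2.resize(a[w[1]:w[3],w[0]:w[2]],None,fx=3.7,fy=3.7,interpolation=cv2.INTER_CUBIC))
E
```

```text
clock: 12.12
tool_pos: [0.5138, 0.1461, 0.0521]
eef_rot: [0.994, 0.112, 0.003, 0.006]
contact_force: [0.1, -3.9, 1.9]
opening: 0.006
box mm [ 12.7 189.7  52.1] turn needed(tool,deg) [ 0.73 -0.23 -0.49]
F box [-0.8 -3.8  1.9] op 0.01 t 12.12
clock: 12.28
tool_pos: [0.5194, 0.1495, 0.0519]
eef_rot: [0.994, 0.111, 0.001, 0.007]
contact_force: [-0.3, -4.4, 3.2]
opening: 0.003
box mm [ 18.9 191.8  51.9] turn needed(tool,deg) [ 0.85 -0.02 -0.55]
F box [-1.3 -4.2  3.2] op 0.0 t 12.28
```

View pics/scene4z.png

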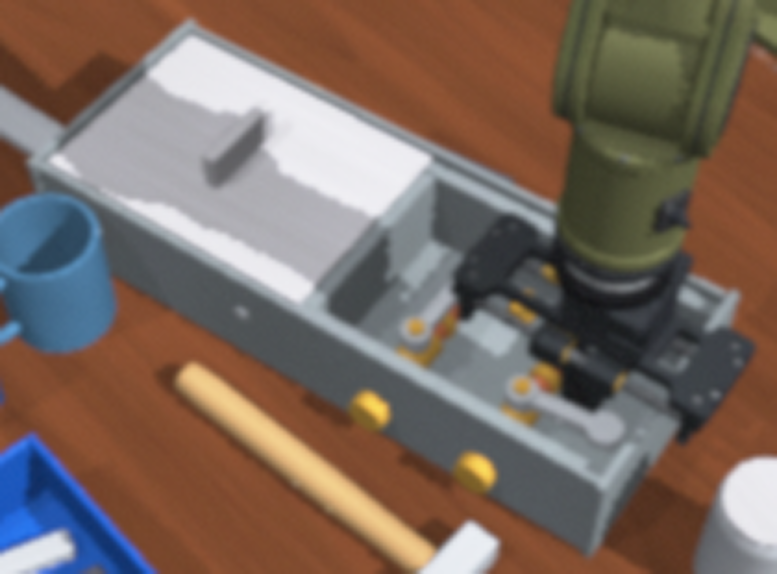

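```bash
python3 -m creep '[2,0,0,0.6,0,-0.4,2,0,0,0,0,0]';python3 st.py;python3 -m creep '[2,-1,0,0.3,0,-0.2,3,0,0,0,0,0]';python3 st.py; python3 - <<'E'
from ov import *
b=[0.5451566607314965, -0.041494939017892175, 0.23230005167278803]
for p in [(522,387),(605,428)]: print(np.round(w2b(b,onz("scene",(np.array(p)+.5)/3.7-.5+(150,105),.06)),4))
E
```

```text
clock: 12.55
tool_pos: [0.5221, 0.1506, 0.0516]
eef_rot: [0.993, 0.115, -0.001, 0.002]
contact_force: [-0.7, -3.1, 1.9]
opening: 0.003
box mm [ 21.8 192.2  51.6] turn needed(tool,deg) [ 0.2   0.09 -0.08]
F box [-1.4 -2.9  1.9] op 0.0 t 12.55
clock: 12.72
tool_pos: [0.5248, 0.1518, 0.0512]
eef_rot: [0.993, 0.117, -0.003, -0.0]
contact_force: [-6.5, -4.2, 7.3]
opening: 0.006
box mm [ 24.7 192.8  51.2] turn needed(tool,deg) [-0.09  0.37  0.12]
F box [-7.3 -2.6  7.3] op 0.01 t 12.72
[0.0391 0.1542 0.06  ]
[0.0354 0.2178 0.06  ]
```

```bash
python3 -m creep '[2,0,-1,0,0,0,2,0,0,0,0,0]';python3 st.py;python3 -m creep '[2,0,0,0,0,0,3,0,0,0,0,0]';python3 st.py
```

```text
clock: 12.88
tool_pos: [0.5247, 0.1519, 0.0513]
eef_rot: [0.993, 0.117, -0.008, 0.0]
contact_force: [-4.0, -4.2, 5.8]
opening: 0.004
box mm [ 24.6 192.9  51.3] turn needed(tool,deg) [-0.06  0.91  0.15]
F box [-4.9 -3.2  5.8] op 0.0 t 12.88
clock: 13.05
tool_pos: [0.5247, 0.1518, 0.0509]
eef_rot: [0.993, 0.118, -0.013, 0.001]
contact_force: [-7.1, -4.4, 8.6]
opening: 0.001
box mm [ 24.6 192.9  50.9] turn needed(tool,deg) [-0.01  1.52  0.19]
F box [-7.9 -2.7  8.6] op 0.0 t 13.05
```

```bash
python3 -m creep '[-6,2,0,0,1.5,0,-10,2,0,0,0,0,-8,0,-8,0,0,0,0,0,-25,0,0,0,0,0,-30,0,0,0]';python3 -m creep '[0,0,-30,0,0,0,0,10,-30,0,0,0,0,38,-20,0,0,0,0,38,0,0,0,0,0,38,0,0,0,0]';python3 -m creep '[0,38,0,0,0,0,0,38,0,0,0,0,0,38,0,0,0,0,0,38,0,0,0,0,0,38,0,0,0,0]';python3 -m creep '[0,38,0,0,0,0,0,38,0,0,0,0,-10,20,0,0,0,0,0,0,0,0,0,0]';python3 st.py
python3 - <<'E'
from h import *
for c in K:
    d=snapshot(c); a=d["color"][:,:,::-1]; cv2.imwrite(f"pics/{c}5.png",a)
    w=(170,130,385,265) if c=="top" else (150,105,360,260)
    cv2.imwrite(f"pics/{c}5z.png",cv2.resize(a[w[1]:w[3],w[0]:w[2]],None,fx=3.7,fy=3.7,interpolation=cv2.INTER_CUBIC))
E
```

```text
clock: 13.47
tool_pos: [0.4974, 0.1496, 0.1112]
eef_rot: [0.993, 0.122, -0.004, -0.004]
contact_force: [0.8, 0.9, 0.8]
opening: 0.009
clock: 13.88
tool_pos: [0.5325, 0.0481, 0.2021]
eef_rot: [0.99, 0.138, 0.006, -0.013]
contact_force: [0.4, 0.6, -1.3]
opening: 0.005
clock: 14.3
tool_pos: [0.5919, -0.1333, 0.2036]
eef_rot: [0.989, 0.145, 0.014, -0.017]
contact_force: [0.0, 0.3, -0.1]
opening: 0.005
clock: 14.63
tool_pos: [0.6148, -0.2388, 0.203]
eef_rot: [0.99, 0.142, 0.019, -0.015]
contact_force: [-0.5, -0.7, -0.3]
opening: 0.001
box mm [  22.4 -208.1  203. ] turn needed(tool,deg) [-1.46 -2.39  3.03]
F box [-0.7 -0.5 -0.3] op 0.0 t 14.63
```

View pics/top5z.png

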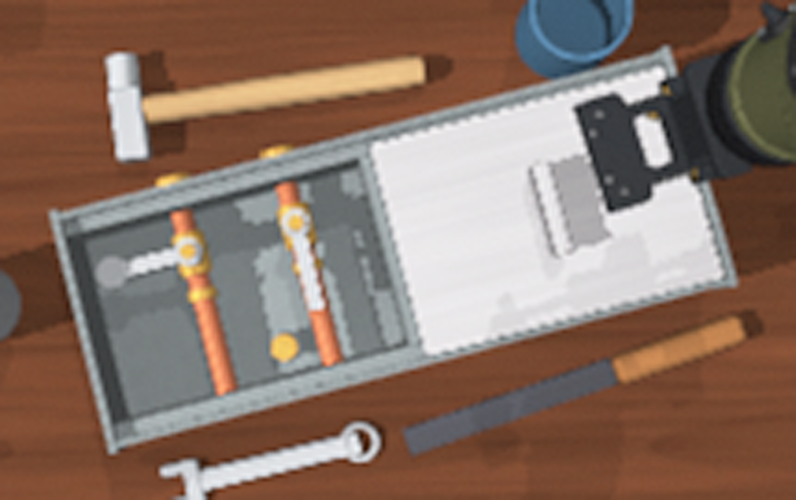

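View pics/scene5z.png

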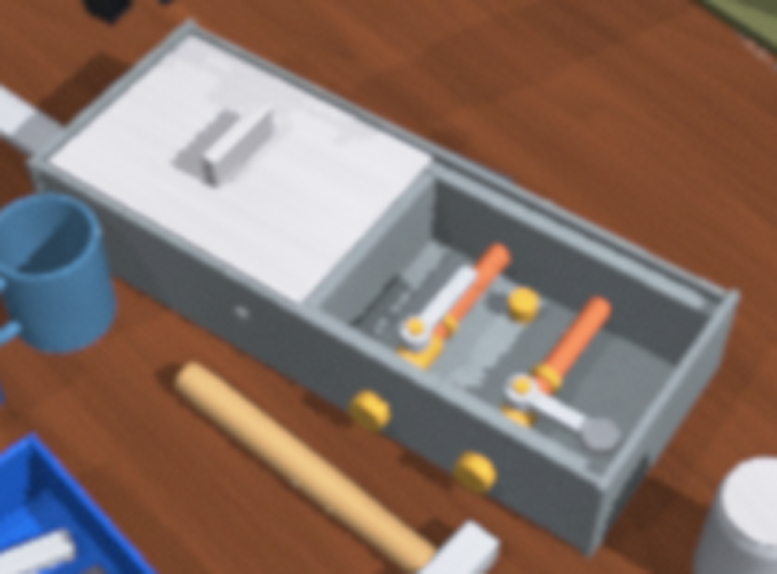

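```bash
python3 - <<'E'
from h import *
b=[0.5451566607314965, -0.041494939017892175, 0.23230005167278803]
for c,o,L in (("top",(170,130),[(189,251),(112,270)]),("scene",(150,105),[(521,387),(601,434)])):
    P=[w2b(b,onz(c,(np.array(p)+.5)/3.7-.5+o,.06)) for p in L]; v=P[1]-P[0]; print(c,np.round(P,4).tolist(),"theta",np.arctan2(v[1],-v[0]))
    T=proj(c,b2w(b,[[.04,.216,.06]]));print((T-o+.5)*3.7-.5)
E
```

```text
top [[0.0403, 0.1521, 0.06], [0.0412, 0.2144, 0.06]] theta 1.5861937230618555
[[110.42274203 272.04077791]]
scene [[0.0395, 0.1536, 0.06], [0.041, 0.2179, 0.06]] theta 1.5955082540750885
[[599.28719364 431.51973473]]
```

```bash
python3 -m creep '[0,0,-10,0,0,0,0,0,0,0,0,0,0,0,0,0,0,0,0,0,0,0,0,0]'; python3 st.py; python3 -c "
from plant import *
print(finish_job())"
```

```text
clock: 15.07
tool_pos: [0.6179, -0.222, 0.2163]
eef_rot: [0.988, 0.151, 0.022, -0.02]
contact_force: [0.5, 0.0, 0.8]
opening: 0.006
box mm [  29.3 -192.4  216.3] turn needed(tool,deg) [-2.04 -2.75  4.07]
F box [ 0.5 -0.1  0.8] op 0.01 t 15.07
the job is handed in; nothing more can be done
None
```

I slid the cover to the far stop by pushing its lug with the closed fingers. Then I pushed the disc handle clockwise until it was shut. I handed the job in at about 15 s, with the arm raised clear of everything.

**Cover:** it stopped moving under an 8–9 N push. That puts its centre at about box y -123 mm; the stated stop position is -122 mm. The pictures put the cover's bay-side edge at about -3 mm, against an expected -4.5 mm. Both differences are within how well I could locate the box, a few mm.

**Disc handle:** the pictures gave 1.59 and 1.60 rad, where shut is 1.571. The handle was against its stop and did not move under about 8 N. During that last push I also measured an upward force of 6–9 N on the tool. I did not find the cause, and it was gone once I backed off.

**Everything else:** the plain handle, plug, hammer, spanner, mug and file look unmoved in the last pictures. I compared them by eye only. The tin and offcut were only partly in view.

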